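# Load and close the leak-test nest

## Robot

A 6-joint arm with a two-finger parallel gripper is mounted at the origin on the work surface. World frame = base frame: x ahead of the robot, y to its left, z up, the work surface at z = 0. Lengths are in m, angles in rad, forces in N, time in s.
With the tool pointing down it reaches from about 0.3 to 0.825 m from the base axis. Payload 5.4 kg.
Tool frame: the origin (TCP) lies between the finger pads; the fingertips stand 11 mm ahead of it and the grasp point (between the pads) lies 8 mm behind it; z points along the fingers, y is the line along which they close (so a half turn about z gives the same grasp; the last joint's range is limited). The gripper opens to 92 mm and grips with 3 to 60 N. Pads are 20 mm wide; open, the fingers measure 128 mm over their backs; the gripper's body (75 mm by 189 mm) begins 69 mm behind the grasp point.
Start: joints at [1.053, 0.158, 1.597, -0, 1.386, -0.21], TCP at [0.174, 0.548, 0.226] pointing down, gripper open.
Joint ranges: [-2.91, 2.91], [-0.94, 2.29], [0.18, 2.7], [-1.29, 4.43], [0.17, 2.64], [-3, 3]. Speed limits (rad/s): [2.57, 2.57, 3.14, 3.14, 3.14, 3.14].

## Interface

Orientations are given as a unit quaternion [w, x, y, z].
In Python, from plant import ctrl gives the robot as it stands.
- The arm moves only by the shell command python3 -m crank 'ROWS' [FORCE]. ROWS is JSON, a list of rows, each an object with "dp": the shift along the tool's x, y, z in mm, a list of three; "rot": the turn, a rotation vector about the tool's x, y, z in rad, a list of three; "hand": the closure, from 0 (fully open) to 1 (shut). In form: [{"dp": [tx, ty, tz], "rot": [rx, ry, rz], "hand": hand}, ...]. A call has 1 to 8 rows; each row is the pose to reach, as a shift and turn from the pose commanded when the call began, along the tool's axes at that moment; what a row does not reach only later rows make up. A row lasts 1/10 s, in which the tool goes at most 50 mm and 8.59 degrees, less where a joint would pass 70% of its speed; a pose out of reach is approached as far as the arm can. A call with a gripper value outside its range is refused whole. The fingers move at their own pace and stop on an object; FORCE is the grip in N (left out, the last holds). Time passes only in rows, so rows that repeat a pose let the fingers close. It gives the time, the measured TCP pose, the force, the opening and the grip force at its end, in the units of the state.
- ctrl.get_obs(): the state, without advancing time (a new reading comes with each control period).
- ctrl.read_camera(name): name is "scene" or "top" or "wrist"; returns a dict with "image" (400x640x3 uint8, blue, green, red), "K" (3x3 intrinsics, pixels), "world_from_camera" (4x4, takes a point from camera to world coordinates). Camera axes: x right, y up, looking along -z (the intrinsics and any distortion apply to the point x, -y, -z); pixel columns grow to the right and rows downward; lengths in m; the calibration is good to about 2 mm. A picture is of the moment at which its call begins. There is no depth.
- ctrl.close_job(): hands the job in; it is judged then, once.
The state is a dict: "time": time; "joint_positions": joint angles; "joint_vel": joint speeds; "joint_torque": joint torques, N m; "eef_pos": TCP position; "tool_rot": TCP orientation; "force": force on the tool from outside, world axes, zero at the start; "wrist_torque": the same for the moment, N m; "width": finger opening in m; "finger_force": force on a finger pad.
Only numpy, scipy, OpenCV 4.12 (cv2) and the standard library are available. Lean on these libraries where they do the work, as an engineer would, in place of code of your own. Each camera call takes 0.05 s, during which the arm holds its last target. There are 200 camera calls.

## Task

Load the leak-test nest: take the three ivory pump chambers from the tray and set one, foot first, in each of the three wells of the sloping carrier, lowering each one until you feel it rest on the seat inside before you let go (the seat's height is adjustable and not known; neither drop a chamber in nor ram it). Then swing the clamp over centre so that its bar lies down on the chambers' necks, without slamming it. Leave the jar, the dish, the screwdriver and the amber flask where they are.

Things in the scene. Friction and masses are not known exactly. Their poses are not given: they have to be found in the camera images.
- chamber0: ivory plastic pump chamber, a flask-shaped solid 90 mm tall: flat foot 34 mm across, flaring to a body 54 mm across (12 to 45 mm above the foot), a sloping shoulder to 56 mm, then a plain neck 26 mm across from 56 to 90 mm. Origin at the centre of the foot, z out through the neck. Weighs about 0.2 kg. Starts upright on the tray. The three are alike.
- chamber1: ivory plastic pump chamber, a flask-shaped solid 90 mm tall: flat foot 34 mm across, flaring to a body 54 mm across (12 to 45 mm above the foot), a sloping shoulder to 56 mm, then a plain neck 26 mm across from 56 to 90 mm. Origin at the centre of the foot, z out through the neck. Weighs about 0.2 kg. Starts upright on the tray. The three are alike.
- chamber2: ivory plastic pump chamber, a flask-shaped solid 90 mm tall: flat foot 34 mm across, flaring to a body 54 mm across (12 to 45 mm above the foot), a sloping shoulder to 56 mm, then a plain neck 26 mm across from 56 to 90 mm. Origin at the centre of the foot, z out through the neck. Weighs about 0.2 kg. Starts upright on the tray. The three are alike.
- carrier: aluminium block, 100 x 256 mm and 45 mm thick, sloping 35 degrees from the level on the nest's steel base (240 x 360 mm), its low edge towards the tray, its high edge and the clamp on the far side. Origin at the centre of its upper face, z square to that face (up and towards the tray), x up the slope, y along the row of wells.
- well0 (a point): centre of the mouth of well 0 (y = -80 mm on the carrier), flush with the carrier's upper face, axes as the carrier's. A round well 60 mm across, bored square to the sloping face; the grey seat disc at its bottom lies 31 to 45 mm below the mouth
- well1 (a point): centre of the mouth of well 1 (y = 0 mm on the carrier), flush with the carrier's upper face, axes as the carrier's. A round well 60 mm across, bored square to the sloping face; the grey seat disc at its bottom lies 31 to 45 mm below the mouth
- well2 (a point): centre of the mouth of well 2 (y = 80 mm on the carrier), flush with the carrier's upper face, axes as the carrier's. A round well 60 mm across, bored square to the sloping face; the grey seat disc at its bottom lies 31 to 45 mm below the mouth
- seat: seat unit under the wells, fixed in the carrier. Origin 45 mm below the middle well's mouth: the lowest seat height, axes as the carrier's. Its grey discs, one in each well, all stand at one and the same height of 0 to 14 mm above this origin (set anew each time, not reported, does not give way)
- clamp (a joint): angle of the clamp in rad: 0 = open, leaning back from the wells, 25 degrees past the vertical; grows as it swings up over the hinge and down onto the wells. About 0.44 is upright (over centre): beyond it the clamp sinks shut by its own weight against a damper, before it, it falls open. Resting on three seated chambers it reads about 2.5 to 2.75; stop at 2.95
- clamp_hinge (a point): middle of the clamp's hinge axis, 85 mm up the slope and 60 mm above the carrier's face; the axis runs along the carrier's y
- clamp_bar: the clamp's steel cross bar, 16 mm thick, 316 mm long, parallel to the hinge axis and 85 mm from it, carried by a flat side arm at each end (158 mm either side of the middle). Origin at the bar's middle, y along the bar, x pointing away from the hinge; a black grip 20 mm across sticks out of the middle from x = 15 to 50 mm
- tray: flat steel tray 230 x 230 mm, floor 4 mm above the table, rim 14 mm high. Origin at the centre of its underside
- jar: clear sample jar with a white lid, 48 mm across and 75 mm tall, standing in the tray among the chambers; not part of the job. Origin at the centre of its foot
- dish: small steel dish 90 mm across, 30 mm high, bystander. Origin under its centre
- driver: screwdriver lying on the table, bystander. Origin under its middle
- flask: amber bottle 60 mm across, 120 mm tall, bystander. Origin under its centre
Things that resemble listed ones, but are neither listed nor needed, are in the scene too. Leave any green look-alike of the chamber0 alone. What is shaped like the chamber2 but purple or red is not meant.

How it is judged:
On the way, in this order (a step that is already met when the one before it is completed fails the run):
1. all three wells hold a chamber resting on the seat, the clamp still open (((z of chamber0 in the frame of well0 between -0.055 and -0.024 m and x of chamber0 in the frame of well0 between -0.008 and 0.008 m and y of chamber0 in the frame of well0 between -0.008 and 0.008 m) or (z of chamber1 in the frame of well0 between -0.055 and -0.024 m and x of chamber1 in the frame of well0 between -0.008 and 0.008 m and y of chamber1 in the frame of well0 between -0.008 and 0.008 m) or (z of chamber2 in the frame of well0 between -0.055 and -0.024 m and x of chamber2 in the frame of well0 between -0.008 and 0.008 m and y of chamber2 in the frame of well0 between -0.008 and 0.008 m)) and ((z of chamber0 in the frame of well1 between -0.055 and -0.024 m and x of chamber0 in the frame of well1 between -0.008 and 0.008 m and y of chamber0 in the frame of well1 between -0.008 and 0.008 m) or (z of chamber1 in the frame of well1 between -0.055 and -0.024 m and x of chamber1 in the frame of well1 between -0.008 and 0.008 m and y of chamber1 in the frame of well1 between -0.008 and 0.008 m) or (z of chamber2 in the frame of well1 between -0.055 and -0.024 m and x of chamber2 in the frame of well1 between -0.008 and 0.008 m and y of chamber2 in the frame of well1 between -0.008 and 0.008 m)) and ((z of chamber0 in the frame of well2 between -0.055 and -0.024 m and x of chamber0 in the frame of well2 between -0.008 and 0.008 m and y of chamber0 in the frame of well2 between -0.008 and 0.008 m) or (z of chamber1 in the frame of well2 between -0.055 and -0.024 m and x of chamber1 in the frame of well2 between -0.008 and 0.008 m and y of chamber1 in the frame of well2 between -0.008 and 0.008 m) or (z of chamber2 in the frame of well2 between -0.055 and -0.024 m and x of chamber2 in the frame of well2 between -0.008 and 0.008 m and y of chamber2 in the frame of well2 between -0.008 and 0.008 m)) and contact force between each of chamber0, chamber1, chamber2 and seat above 0.2 N and value of joint clamp below 0.6 rad), for 0.1 s.
2. the clamp lies on the chambers (value of joint clamp above 2.42 rad and contact force between any of chamber0, chamber1, chamber2 and clamp_bar above 0.3 N), for 0.2 s.
At the end, for the whole second after the job is handed in: each of the three wells holds one chamber, foot down (foot 24 to 55 mm below the mouth and within 8 mm of the well's axis in each direction), every chamber resting on the seat, all at rest; the clamp is over (joint above 2.42 rad), still, and its bar rests on a chamber (all of step 2 and ((z of chamber0 in the frame of well0 between -0.055 and -0.024 m and x of chamber0 in the frame of well0 between -0.008 and 0.008 m and y of chamber0 in the frame of well0 between -0.008 and 0.008 m) or (z of chamber1 in the frame of well0 between -0.055 and -0.024 m and x of chamber1 in the frame of well0 between -0.008 and 0.008 m and y of chamber1 in the frame of well0 between -0.008 and 0.008 m) or (z of chamber2 in the frame of well0 between -0.055 and -0.024 m and x of chamber2 in the frame of well0 between -0.008 and 0.008 m and y of chamber2 in the frame of well0 between -0.008 and 0.008 m)) and ((z of chamber0 in the frame of well1 between -0.055 and -0.024 m and x of chamber0 in the frame of well1 between -0.008 and 0.008 m and y of chamber0 in the frame of well1 between -0.008 and 0.008 m) or (z of chamber1 in the frame of well1 between -0.055 and -0.024 m and x of chamber1 in the frame of well1 between -0.008 and 0.008 m and y of chamber1 in the frame of well1 between -0.008 and 0.008 m) or (z of chamber2 in the frame of well1 between -0.055 and -0.024 m and x of chamber2 in the frame of well1 between -0.008 and 0.008 m and y of chamber2 in the frame of well1 between -0.008 and 0.008 m)) and ((z of chamber0 in the frame of well2 between -0.055 and -0.024 m and x of chamber0 in the frame of well2 between -0.008 and 0.008 m and y of chamber0 in the frame of well2 between -0.008 and 0.008 m) or (z of chamber1 in the frame of well2 between -0.055 and -0.024 m and x of chamber1 in the frame of well2 between -0.008 and 0.008 m and y of chamber1 in the frame of well2 between -0.008 and 0.008 m) or (z of chamber2 in the frame of well2 between -0.055 and -0.024 m and x of chamber2 in the frame of well2 between -0.008 and 0.008 m and y of chamber2 in the frame of well2 between -0.008 and 0.008 m)) and contact force between each of chamber0, chamber1, chamber2 and seat above 0.2 N and linear speed of each of chamber0, chamber1, chamber2 below 0.02 m/s and velocity of joint clamp below 0.05 rad/s); the robot touches nothing.
It fails at once if a chamber is let go above the seat and drops into its well (falls free there faster than 0.15 m/s) ((((z of chamber0 in the frame of well0 below 0.03 m and distance between chamber0 and well0 below 0.06 m) or (z of chamber0 in the frame of well1 below 0.03 m and distance between chamber0 and well1 below 0.06 m) or (z of chamber0 in the frame of well2 below 0.03 m and distance between chamber0 and well2 below 0.06 m)) and linear speed of chamber0 above 0.15 m/s and contact force between the fingers and chamber0 below 0.02 N and contact force between chamber0 and seat below 0.02 N) or (((z of chamber1 in the frame of well0 below 0.03 m and distance between chamber1 and well0 below 0.06 m) or (z of chamber1 in the frame of well1 below 0.03 m and distance between chamber1 and well1 below 0.06 m) or (z of chamber1 in the frame of well2 below 0.03 m and distance between chamber1 and well2 below 0.06 m)) and linear speed of chamber1 above 0.15 m/s and contact force between the fingers and chamber1 below 0.02 N and contact force between chamber1 and seat below 0.02 N) or (((z of chamber2 in the frame of well0 below 0.03 m and distance between chamber2 and well0 below 0.06 m) or (z of chamber2 in the frame of well1 below 0.03 m and distance between chamber2 and well1 below 0.06 m) or (z of chamber2 in the frame of well2 below 0.03 m and distance between chamber2 and well2 below 0.06 m)) and linear speed of chamber2 above 0.15 m/s and contact force between the fingers and chamber2 below 0.02 N and contact force between chamber2 and seat below 0.02 N)).
It fails at once if a chamber is rammed onto the seat (more than 70 N) (contact force between any of chamber0, chamber1, chamber2 and seat above 70 N).
It fails at once if the clamp slams (swings faster than 3 rad/s) (velocity of joint clamp above 3 rad/s).
It fails at once if the jar, the dish, the screwdriver or the amber flask is moved by more than 30 mm (distance of any of jar, dish, driver, flask from where it was at the start of the episode above 0.03 m).
It also fails if it takes over 67 s, if anything falls off the work surface, if the arm or the gripper's body presses on something with over 40 N, if the wrist force passes 120 N, or if a joint passes its speed limit or range.

## Working session

There is one attempt and no reset: what is moved stays moved. The work goes in short steps, Python scripts to look and compute and a shell command to move; the robot and the scene stay as the last step left them, time stands still between calls to the robot, and variables do not carry over. Pictures are saved under pics/ and viewed, at most 10 in all, crops included, and the job is handed in when it is done.

```bash
ls; mkdir -p pics; cat > snap.py <<'E'
from plant import ctrl
import cv2,pickle,sys
def snap(n,tag):
    d=ctrl.read_camera(n); cv2.imwrite(f'pics/{tag}.png',d['image']); pickle.dump(d,open(f'{tag}.pkl','wb')); return d
E
python3 - <<'E'
from snap import *
for n in ['scene','top']:
    d=snap(n,n+'0'); print(n,d['K'].tolist(),d['world_from_camera'].round(4).tolist(),[k for k in d])
o=ctrl.get_obs(); print(o)
E
```

```text
pics
scene [[494.40658886077165, 0.0, 311.61914095876244], [0.0, 494.40658886077165, 200.4193682988651], [0.0, 0.0, 1.0]] [[0.6187, -0.5685, 0.5422, 1.3461], [0.7857, 0.4493, -0.4252, -0.6146], [-0.0019, 0.6891, 0.7247, 1.2893], [0.0, 0.0, 0.0, 1.0]] ['image', 'K', 'world_from_camera']
top [[510.49321118395125, 0.0, 317.7290895916305], [0.0, 510.49321118395125, 190.41684054828875], [0.0, 0.0, 1.0]] [[-0.0153, 0.9948, -0.1011, 0.3233], [-0.9999, -0.0155, -0.0012, 0.0098], [-0.0028, 0.1011, 0.9949, 2.0606], [0.0, 0.0, 0.0, 1.0]] ['image', 'K', 'world_from_camera']
{'time': 0.1, 'joint_positions': array([ 1.05289231e+00,  1.58978830e-01,  1.59809601e+00,  5.65785784e-06,
        1.38619828e+00, -2.10114167e-01]), 'joint_vel': array([ 1.86316083e-03, -2.19706244e-03, -2.43913739e-03, -4.76765814e-05,
        3.23480087e-04, -1.14981123e-04]), 'joint_torque': array([-2.69422089e-04, -3.86504281e+01, -3.22959816e+01,  7.02810776e-02,
        3.39923089e-02, -6.72798546e-05]), 'eef_pos': array([0.17394927, 0.5474872 , 0.22472656]), 'tool_rot': array([-3.01740557e-04,  1.53288639e-01,  9.88181100e-01, -7.84187543e-04]), 'force': array([ 0.46828291,  0.51544169, -0.55750675]), 'wrist_torque': array([-0.01158176, -0.00017546,  0.02434027]), 'finger_force': 0.0, 'width': 0.09171103249674031}
```

View pics/scene0.png

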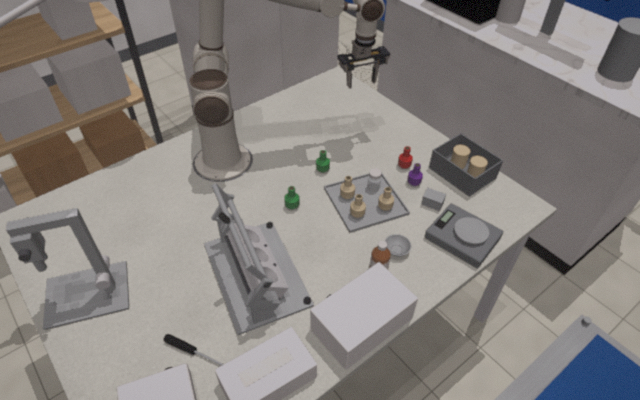

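View pics/top0.png

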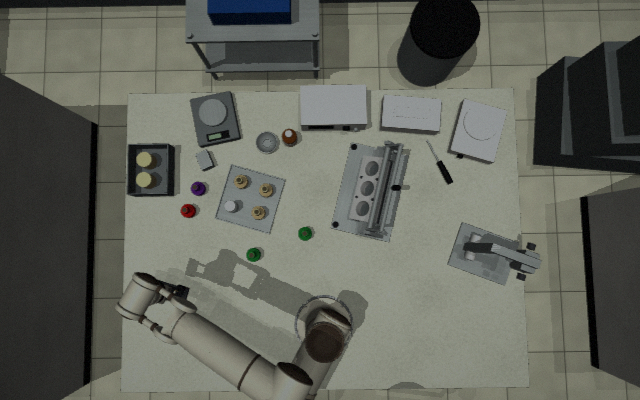

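The scene and top views show the following.
- **Tray:** centred at about top (250,198). Ivory chambers are at (242,182), (266,190) and (259,212), and the lidded jar is at (231,206).
- **Look-alikes:** green at (305,233) and (254,254), purple at (198,188), red at (188,211), and tan-lidded things in the black box at (145,160) and (145,180).
- **Nest:** well mouths at about (371,168), (367,188) and (362,208), clamp on the right.
- **Choice:** the three ivory flasks on the tray.

Next, coarse positions and a close crop.

```bash
cat >> snap.py <<'E'
import numpy as np
from scipy.spatial.transform import Rotation as R
def ray(d,px):
    p=cv2.undistortPoints(np.float64([[px]]),d['K'],None)[0,0]
    T=d['world_from_camera']; v=T[:3,:3]@[p[0],-p[1],-1]; return T[:3,3],v
def onz(d,px,z):
    o,v=ray(d,px); return o+v*(z-o[2])/v[2]
def proj(d,P):
    T=d['world_from_camera']; c=(np.atleast_2d(P)-T[:3,3])@T[:3,:3]; u=np.c_[c[:,0],-c[:,1],-c[:,2]]@d['K'].T; return u[:,:2]/u[:,2:]
def toolR(o=None):
    o=o or ctrl.get_obs(); return R.from_quat(np.roll(o['tool_rot'],-1)).as_matrix()
E
python3 - <<'E'
from snap import *
d=pickle.load(open('top0.pkl','rb'))
for n,p,z in [('c',(242,182),.094),('c',(266,190),.094),('c',(259,212),.094),('jar',(231,206),.08),('tray',(250,198),.005),('w0?',(362,208),.08),('w1',(367,188),.08),('w2',(371,168),.08)]: print(n,onz(d,p,z).round(3))
cv2.imwrite('pics/crop.png',cv2.resize(d['image'][150:250,180:420],None,fx=3,fy=3,interpolation=cv2.INTER_CUBIC))
w=snap('wrist','w0'); print(w['K'].tolist(),w['world_from_camera'].round(3).tolist()); Rt=toolR();o=ctrl.get_obs()
T=w['world_from_camera']; print((Rt.T@T[:3,:3]).round(3),Rt.T@(T[:3,3]-o['eef_pos']))
E
```

```text
c [0.561 0.306 0.094]
c [0.528 0.213 0.094]
c [0.443 0.24  0.094]
jar [0.469 0.35  0.08 ]
tray [0.506 0.287 0.005]
w0? [ 0.453 -0.159  0.08 ]
w1 [ 0.531 -0.18   0.08 ]
w2 [ 0.61  -0.198  0.08 ]
[[295.1716049772405, 0.0, 320.46036500800625], [0.0, 295.1716049772405, 198.55506489582731], [0.0, 0.0, 1.0]] [[0.303, -0.916, -0.264, 0.099], [0.953, 0.291, 0.084, 0.571], [-0.0, -0.277, 0.961, 0.383], [0.0, 0.0, 0.0, 1.0]]
[[ 0.     0.961  0.278]
 [ 1.     0.    -0.001]
 [-0.001  0.278 -0.961]] [ 0.07835677 -0.00058724 -0.1583302 ]
```

View pics/crop.png

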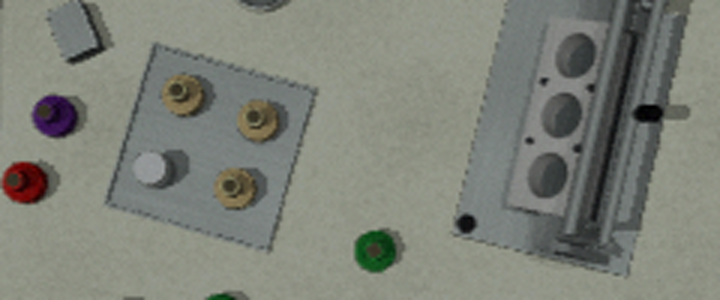

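The crop confirms it: three ivory/tan flasks on the tray at crop (183,95), (258,120) and (235,188). The jar is at (153,170). Purple, red and green ones stand off the tray. I'll move above the tray for a close look.

```bash
python3 -m crank '[{"dp":[-49,-18,-30],"rot":[0,0,0.15],"hand":0.4},{"dp":[-97,-37,-60],"rot":[0,0,0.3],"hand":0.4},{"dp":[-146,-55,-75],"rot":[0,0,0.45],"hand":0.4},{"dp":[-195,-74,-75],"rot":[0,0,0.6],"hand":0.4},{"dp":[-243,-92,-75],"rot":[0,0,0.75],"hand":0.4},{"dp":[-292,-110,-75],"rot":[0,0,0.9],"hand":0.4},{"dp":[-340,-129,-75],"rot":[0,0,1.05],"hand":0.4},{"dp":[-389,-147,-75],"rot":[0,0,1.2],"hand":0.4}]' 20
python3 -m crank '[{"dp":[0,0,0],"rot":[0,0,0.15],"hand":0.4},{"dp":[0,0,0],"rot":[0,0,0.3],"hand":0.4},{"dp":[0,0,0],"rot":[0,0,0.3],"hand":0.4}]'
python3 - <<'E'
from snap import *
d=snap('wrist','w1'); o=ctrl.get_obs(); print(o['time'],o['eef_pos'],toolR(o).round(3),o['width'])
E
```

```text
time: 0.95
eef_pos: [0.476, 0.3085, 0.3004]
tool_rot: [-0.0, 0.687, 0.727, -0.0]
force: [0.3, 2.1, 0.7]
width: 0.0554
finger_force: 0.0
time: 1.25
eef_pos: [0.475, 0.3096, 0.3]
tool_rot: [-0.0, 0.786, 0.618, -0.0]
force: [-0.6, 0.2, -0.9]
width: 0.0552
finger_force: 0.0
1.3 [0.47475339 0.30991228 0.30016241] [[ 0.232  0.973 -0.001]
 [ 0.973 -0.232 -0.   ]
 [-0.    -0.001 -1.   ]] 0.054887311176995426
```

View pics/w1.png

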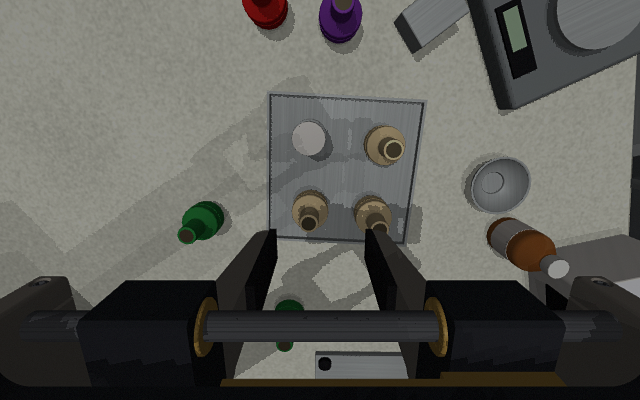

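The wrist view shows chamber neck tops at about (393,149), (309,222) and (379,229). The jar lid is at (309,138). Red, purple and green look-alikes are off the tray. I'll measure the necks, then go look at the nest.

```bash
python3 - <<'E'
from snap import *
d=pickle.load(open('w1.pkl','rb')); im=d['image']; hsv=cv2.cvtColor(im,cv2.COLOR_BGR2HSV)
iv=cv2.inRange(hsv,(8,60,40),(25,255,255))
iv[:,450:]=0; iv[260:]=0
n,l,s,c=cv2.connectedComponentsWithStats(iv)
for i in range(1,n):
    if s[i,4]>200: print('ivory',s[i],c[i])
for p in [(393,149),(309,222),(379,229)]:
    x0,y0=p; sub=hsv[y0-16:y0+17,x0-16:x0+17,2]; m=(sub<95).astype(np.uint8)
    n,l,s,c=cv2.connectedComponentsWithStats(m); k=[i for i in range(1,n) if s[i,4]>30]
    print(p,[(s[i].tolist(),(c[i]+[x0-16,y0-16]).round(1),onz(d,c[i]+[x0-16,y0-16],.094).round(4)) for i in k], sub[16,::4])
E
python3 -m crank '[{"dp":[-49,12,-5],"rot":[0,0,0],"hand":0.4},{"dp":[-97,24,-10],"rot":[0,0,0],"hand":0.4},{"dp":[-145,36,-15],"rot":[0,0,0],"hand":0.4},{"dp":[-193,48,-20],"rot":[0,0,0],"hand":0.4},{"dp":[-241,60,-20],"rot":[0,0,0],"hand":0.4},{"dp":[-289,72,-20],"rot":[0,0,0],"hand":0.4},{"dp":[-337,84,-20],"rot":[0,0,0],"hand":0.4},{"dp":[-385,96,-20],"rot":[0,0,0],"hand":0.4}]'
python3 -m crank '[{"dp":[-30,30,0],"rot":[0,0,0],"hand":0.4},{"dp":[-30,30,0],"rot":[0,0,0],"hand":0.4},{"dp":[-30,30,0],"rot":[0,0,0],"hand":0.4}]'
python3 - <<'E'
from snap import *
d=snap('wrist','w2'); o=ctrl.get_obs(); print(o['time'],o['eef_pos'],toolR(o).round(3),o['joint_positions'].round(2))
E
```

```text
ivory [ 364  125   41   40 1254] [383.85885167 144.64912281]
ivory [ 292  190   36   42 1026] [309.9005848 208.2251462]
ivory [ 354  195   38   39 1022] [371.71624266 213.05772994]
(393, 149) [([0, 4, 21, 29, 201], array([385. , 150.7]), array([0.5599, 0.3241, 0.094 ])), ([9, 9, 16, 16, 187], array([393.3, 149.7]), array([0.57  , 0.3229, 0.094 ]))] [106  57 145  59  56  54  80 117 114]
(309, 222) [([0, 0, 33, 33, 582], array([313.7, 221.8]), array([0.4523, 0.2545, 0.094 ])), ([8, 11, 15, 14, 168], array([308.1, 223.4]), array([0.4447, 0.2541, 0.094 ]))] [107 116  87  35  34  32 101  90  85]
(379, 229) [([0, 0, 33, 33, 954], array([378.8, 230.3]), array([0.5333, 0.2226, 0.094 ]))] [ 91  14  16  39  37  39 115  78  83]
time: 2.1
eef_pos: [0.4773, -0.0881, 0.3207]
tool_rot: [0.0, 0.784, 0.62, 0.0]
force: [0.5, 0.0, 0.1]
width: 0.0549
finger_force: 0.0
time: 2.4
eef_pos: [0.4997, -0.1228, 0.3201]
tool_rot: [-0.001, 0.785, 0.619, -0.0]
force: [-0.8, -0.2, -0.8]
width: 0.0549
finger_force: 0.0
2.45 [ 0.49967388 -0.12198477  0.32041658] [[ 0.232  0.973 -0.001]
 [ 0.973 -0.232  0.001]
 [ 0.001 -0.001 -1.   ]] [-0.47 -0.05  1.63  0.    1.56 -0.24]
```

View pics/w2.png

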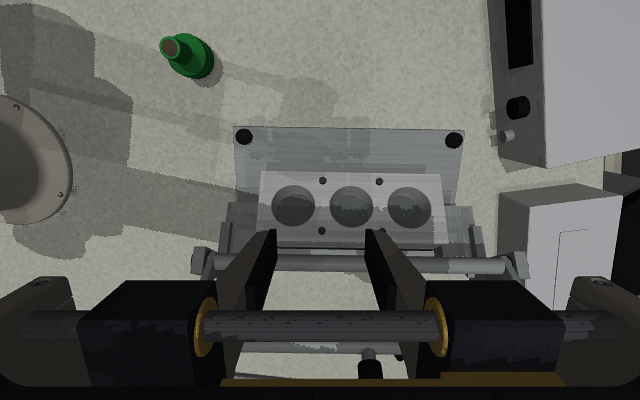

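The wells appear at (293,206), (351,207) and (409,207) above the bar. The open clamp bar is at row ~263 and its grip at (370,365). I'll take a second view with the tool tilted square to the carrier, which also tests that pose, and triangulate.

```bash
python3 -m crank '[{"dp":[7,9,20],"rot":[0,-0.12,0],"hand":0.4},{"dp":[15,17,40],"rot":[0,-0.24,0],"hand":0.4},{"dp":[22,26,60],"rot":[0,-0.36,0],"hand":0.4},{"dp":[30,34,80],"rot":[0,-0.48,0],"hand":0.4},{"dp":[37,43,100],"rot":[0,-0.611,0],"hand":0.4},{"dp":[37,43,100],"rot":[0,-0.611,0],"hand":0.4},{"dp":[37,43,100],"rot":[0,-0.611,0],"hand":0.4}]'
python3 - <<'E'
from snap import *
d=snap('wrist','w3'); o=ctrl.get_obs(); print(o['time'],o['eef_pos'],toolR(o).round(3),o['joint_positions'].round(2))
E
```

```text
time: 3.15
eef_pos: [0.55, -0.0952, 0.2203]
tool_rot: [0.185, 0.748, 0.592, -0.236]
force: [0.1, -0.8, 0.9]
width: 0.0553
finger_force: 0.0
3.2 [ 0.55065133 -0.09634938  0.22218478] [[ 0.192  0.972 -0.132]
 [ 0.797 -0.233 -0.557]
 [-0.573  0.002 -0.82 ]] [-0.07  0.26  1.6  -0.61  1.42  0.3 ]
```

View pics/w3.png

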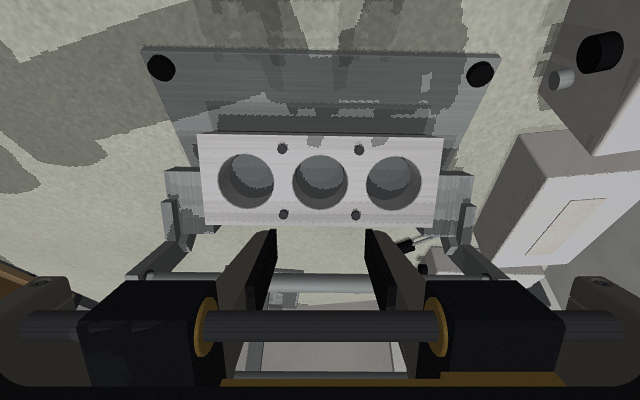

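The face and wells are clear: well centres at about (246,181), (320,183) and (394,182), face corners at about (198,134), (443,138), (433,226) and (202,224). I'll fit the ellipses and triangulate against w2.

```bash
python3 - <<'E'
from snap import *
d3=pickle.load(open('w3.pkl','rb')); d2=pickle.load(open('w2.pkl','rb'))
def wells(d,box,lo):
    x0,y0,x1,y1=box; g=cv2.cvtColor(d['image'],cv2.COLOR_BGR2GRAY)[y0:y1,x0:x1]
    m=cv2.morphologyEx((g>lo).astype(np.uint8),cv2.MORPH_OPEN,np.ones((2,2)))
    n,l,s,c=cv2.connectedComponentsWithStats(m); k=1+s[1:,4].argmax(); m=(l==k).astype(np.uint8)
    cs,_=cv2.findContours(m,cv2.RETR_CCOMP,cv2.CHAIN_APPROX_NONE); out=[]
    for q in cs:
        if 400<cv2.contourArea(q)<4000:
            e=cv2.fitEllipse(q+np.array([x0,y0])); out.append(e)
    return sorted(out,key=lambda e:e[0][0])
def lo(d,box):
    x0,y0,x1,y1=box; g=cv2.cvtColor(d['image'],cv2.COLOR_BGR2GRAY)[y0:y1,x0:x1]; return cv2.threshold(g,0,255,cv2.THRESH_OTSU)[0]
b3=(190,128,450,230); b2=(255,172,445,245)
e3=wells(d3,b3,lo(d3,b3)+10); e2=wells(d2,b2,lo(d2,b2))
for e in e3: print('w3',np.round(e[0],1),np.round(e[1],1))
for e in e2: print('w2',np.round(e[0],1),np.round(e[1],1))
P=[]
if len(e2)==3 and len(e3)==3:
  for a,b in zip(e2,e3):
    o1,v1=ray(d2,a[0]);o2,v2=ray(d3,b[0]);v1/=np.linalg.norm(v1);v2/=np.linalg.norm(v2)
    s=np.linalg.lstsq(np.c_[v1,-v2],o2-o1,rcond=None)[0]; p,q=o1+s[0]*v1,o2+s[1]*v2; P.append((p+q)/2); print(P[-1].round(4),'gap',np.linalg.norm(p-q).round(4))
# size-from-spacing check with w3 alone : plane assumed normal
cz=-toolR()[:,2]
E
```

```text
w3 [246.4 182. ] [54.7 58.5]
w3 [320.6 183. ] [55.8 56.8]
w3 [394.3 184.2] [54.1 58.1]
```

```bash
python3 - <<'E'
from snap import *
d=pickle.load(open('w3.pkl','rb')); d2=pickle.load(open('w2.pkl','rb'))
g=cv2.cvtColor(d['image'],cv2.COLOR_BGR2GRAY); x0,y0,x1,y1=190,125,455,235; s=g[y0:y1,x0:x1]
t=cv2.threshold(s,0,255,cv2.THRESH_OTSU)[0]+10
m=cv2.morphologyEx((s>t).astype(np.uint8),cv2.MORPH_OPEN,np.ones((2,2)))
n,l,st,c=cv2.connectedComponentsWithStats(m); k=1+st[1:,4].argmax()
cs,_=cv2.findContours((l==k).astype(np.uint8),cv2.RETR_EXTERNAL,cv2.CHAIN_APPROX_NONE); h=cv2.convexHull(max(cs,key=cv2.contourArea))
for eps in np.arange(2,15,.5):
    ap=cv2.approxPolyDP(h,eps,True)
    if len(ap)==4: break
ap=ap[:,0]+[x0,y0]; print(ap.tolist())
q=sorted(ap.tolist()); L=sorted(q[:2],key=lambda p:p[1]); Rr=sorted(q[2:],key=lambda p:p[1])
img=np.float64([[246.4,182],[320.6,183],[394.3,184.2],L[0],Rr[0],L[1],Rr[1]])
obj=np.float64([[0,-80,0],[0,0,0],[0,80,0],[-50,-128,0],[-50,128,0],[50,-128,0],[50,128,0]])/1000
for nm,o_,i_ in [('all',obj,img)]:
    ok,rv,tv=cv2.solvePnP(o_,i_,d['K'],None)
    F=np.diag([1,-1,-1.]); T=d['world_from_camera']; Rc=T[:3,:3]@F@cv2.Rodrigues(rv)[0]; t=T[:3,:3]@F@tv[:,0]+T[:3,3]
    pr=cv2.projectPoints(o_,rv,tv,d['K'],None)[0][:,0]; print((pr-i_).round(1).tolist())
    print('origin',t.round(4),'\n',Rc.round(4),'tilt',np.degrees(np.arccos(Rc[2,2])),'yaw cy',np.degrees(np.arctan2(Rc[1,1],Rc[0,1])))
    W=[t+Rc@[0,y,0] for y in (-.08,0,.08)]; print('in w2',proj(d2,W).round(1).tolist())
E
```

```text
[[198, 135], [444, 139], [433, 227], [216, 234], [190, 209]]
[[-3.0, -5.1], [-2.3, -2.6], [-1.5, -0.2], [0.5, -8.0], [-2.2, -0.2], [8.3, 11.9], [0.3, 4.8]]
origin [ 0.5295 -0.1708  0.0913] 
 [[-0.2078  0.964   0.1656]
 [-0.6796 -0.2641  0.6844]
 [ 0.7035  0.0297  0.71  ]] tilt 44.761279611520656 yaw cy -15.318085325917023
in w2 [[291.7, 200.7], [349.9, 203.0], [408.6, 205.4]]
```

```bash
python3 - <<'E'
from snap import *
from scipy.optimize import least_squares
d=pickle.load(open('w3.pkl','rb')); d2=pickle.load(open('w2.pkl','rb'))
i3=np.float64([[246.4,182],[320.6,183],[394.3,184.2],[198,135],[444,139],[202,224.5],[433,227]]); i2=np.float64([[293.5,206],[351,207],[409,207.5]])
obj=np.float64([[0,-80,0],[0,0,0],[0,80,0],[-50,-128,0],[-50,128,0],[50,-128,0],[50,128,0]])/1000
def pose(p):
    yaw,tl=p[3:]; cy=np.array([np.cos(yaw),np.sin(yaw),0]); h=np.array([np.sin(yaw),-np.cos(yaw),0])
    cx=h*np.cos(tl)+[0,0,np.sin(tl)]; return np.c_[cx,cy,np.cross(cx,cy)],p[:3]
def res(p,u3=True,u2=True,fix=True):
    p=np.r_[p[:4],np.radians(35)] if fix else p
    A,t=pose(p); P=obj@A.T+t; r3=(proj(d,P)-i3); r3[3:]*=.5; r2=proj(d2,P[:3])-i2
    return np.r_[r3.ravel()*u3,r2.ravel()*u2]
p0=[.53,-.17,.09,-.24,.61]
for kw in [dict(),dict(u2=False),dict(fix=False),dict(fix=False,u2=False)]:
    s=least_squares(res,p0,kwargs=kw); print(kw,s.x.round(4),np.abs(s.fun).max().round(2))
    if not kw: p=np.r_[s.x[:4],.6109]; print(s.fun.round(1)); np.save('carrier.npy',p); A,t=pose(p); print(A.round(3),[ (t+A@[0,y,0]).round(4).tolist() for y in(-.08,0,.08)])
E
```

```text
{} [ 0.5304 -0.1764  0.0906 -0.2524  0.61  ] 1.95
[-0.   0.1 -0.3  0.3 -0.5  0.2 -0.4 -0.4 -0.2 -0.3  2.   0.2 -0.5  0.4
 -0.2 -0.4  0.4 -0.4  0.3  0.1]
[[-0.205  0.968  0.143]
 [-0.793 -0.25   0.555]
 [ 0.574  0.     0.819]] [[0.4529, -0.1565, 0.0906], [0.5304, -0.1764, 0.0906], [0.6079, -0.1964, 0.0906]]
{'u2': False} [ 0.5308 -0.1753  0.0915 -0.2548  0.61  ] 1.68
{'fix': False} [ 0.5304 -0.1765  0.0905 -0.2524  0.6518] 1.63
{'fix': False, 'u2': False} [ 0.5308 -0.1753  0.0914 -0.2548  0.6535] 1.34
```

Two views agree to within 1 mm. The carrier centre is (0.530,-0.176,0.091), with residuals under 0.5 px on the wells, spacing as given and 35° tilt. Now a helper that works out the shift and turn to a target, and first up is chamber at (0.570,0.323).

```bash
cat >> snap.py <<'E'
p=np.load('carrier.npy'); yaw,tl=p[3],p[4]; cy=np.array([np.cos(yaw),np.sin(yaw),0])
cx=np.array([np.sin(yaw),-np.cos(yaw),0])*np.cos(tl)+[0,0,np.sin(tl)]; C=np.c_[cx,cy,np.cross(cx,cy)]; c0=p[:3]
TILT=np.c_[-cx,cy,-C[:,2]]; xh=np.cross(cy,[0,0,-1.]); DOWN=np.c_[xh,cy,[0,0,-1.]]
def go(pos,Rm):
    o=ctrl.get_obs(); A=toolR(o); print('dp',(A.T@(np.array(pos)-o['eef_pos'])*1000).round(1).tolist(),'rot',R.from_matrix(A.T@Rm).as_rotvec().round(3).tolist())
def onc(x,y,z): return c0+C@np.array([x,y,z])   # carrier coords -> world
E
python3 -c "
from snap import *
go([.570,.323,.20],DOWN)"
```

```text
dp [350.7, -78.9, -218.0] rot [0.007, 0.61, 0.016]
```

```bash
python3 -m crank '[{"dp":[35,-8,-30],"rot":[0,0.1,0],"hand":0.4},{"dp":[75,-17,-60],"rot":[0,0.2,0],"hand":0.4},{"dp":[115,-26,-90],"rot":[0,0.3,0],"hand":0.4},{"dp":[155,-35,-118],"rot":[0,0.4,0.01],"hand":0.4},{"dp":[195,-44,-140],"rot":[0,0.5,0.01],"hand":0.4},{"dp":[235,-53,-160],"rot":[0.007,0.61,0.016],"hand":0.4},{"dp":[275,-62,-180],"rot":[0.007,0.61,0.016],"hand":0.4},{"dp":[315,-71,-200],"rot":[0.007,0.61,0.016],"hand":0.4}]' 25
python3 -c "
from snap import *
go([.570,.323,.20],DOWN)"
```

```text
time: 4.0
eef_pos: [0.5706, 0.2819, 0.2081]
tool_rot: [0.001, 0.792, 0.611, 0.003]
force: [1.2, -0.3, 0.2]
width: 0.0553
finger_force: 0.0
dp [39.5, -11.1, 8.2] rot [0.004, -0.004, -0.004]
```

Now hover over it and check with the wrist camera, measuring all the necks by colour.

```bash
python3 -m crank '[{"dp":[40,-11,8],"rot":[0,0,0],"hand":0.4},{"dp":[40,-11,8],"rot":[0,0,0],"hand":0.4}]'
python3 - <<'E'
from snap import *
d=snap('wrist','w4'); im=d['image']; v=cv2.cvtColor(im,cv2.COLOR_BGR2HSV)
for n,P in dict(a=(.570,.323,.094),b=(.4447,.2541,.094),c=(.533,.222,.094)).items(): print(n,proj(d,[P]).round(0).tolist())
go([.570,.323,.20],DOWN)
E
```

```text
time: 4.2
eef_pos: [0.5681, 0.327, 0.1981]
tool_rot: [-0.001, 0.79, 0.613, 0.002]
force: [-0.1, -0.6, 0.5]
width: 0.0552
finger_force: 0.0
a [[323.0, 205.0]]
b [[221.0, 296.0]]
c [[313.0, 304.0]]
dp [-1.3, 1.6, -1.5] rot [0.002, -0.002, 0.001]
```

View pics/w4.png

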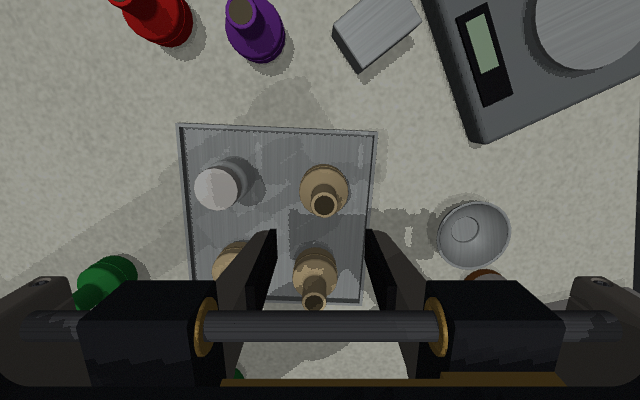

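The neck of the first chamber is at (323,205), exactly where predicted; the near one's neck is at (314,301), predicted (313,304). The jar is clear at (218,188). I'll descend and grip.

```bash
python3 -m crank '[{"dp":[-1,2,40],"rot":[0,0,0],"hand":0.4},{"dp":[-1,2,80],"rot":[0,0,0],"hand":0.4},{"dp":[-1,2,105],"rot":[0,0,0],"hand":0.4},{"dp":[-1,2,120],"rot":[0,0,0],"hand":0.4},{"dp":[-1,2,120],"rot":[0,0,0],"hand":0.4}]'
python3 -m crank '[{"dp":[0,0,0],"rot":[0,0,0],"hand":1},{"dp":[0,0,0],"rot":[0,0,0],"hand":1},{"dp":[0,0,0],"rot":[0,0,0],"hand":1},{"dp":[0,0,0],"rot":[0,0,0],"hand":1}]' 25
```

```text
time: 4.75
eef_pos: [0.5696, 0.3203, 0.0753]
tool_rot: [-0.001, 0.792, 0.611, -0.002]
force: [-0.1, 0.4, 0.5]
width: 0.0551
finger_force: 0.0
time: 5.15
eef_pos: [0.5703, 0.3223, 0.0769]
tool_rot: [-0.0, 0.791, 0.612, -0.0]
force: [-1.7, 0.2, 7.1]
width: 0.0256
finger_force: 25.2
```

```bash
python3 -m crank '[{"dp":[0,0,-20],"rot":[0,0,0],"hand":1},{"dp":[0,0,-55],"rot":[0,0,0],"hand":1},{"dp":[0,0,-95],"rot":[0,0,0],"hand":1},{"dp":[0,0,-130],"rot":[0,0,0],"hand":1},{"dp":[-30,0,-150],"rot":[0,0,0],"hand":1},{"dp":[-70,0,-150],"rot":[0,0,0],"hand":1},{"dp":[-110,0,-150],"rot":[0,0,0],"hand":1},{"dp":[-150,0,-150],"rot":[0,0,0],"hand":1}]'
python3 -c "
from snap import *
print(onc(0,.08,.115)); go(onc(0,.08,.115),TILT)"
```

```text
time: 5.95
eef_pos: [0.5315, 0.1757, 0.2258]
tool_rot: [-0.0, 0.791, 0.612, -0.001]
force: [0.6, -0.2, -1.6]
width: 0.0255
finger_force: 25.0
[ 0.62435105 -0.13255154  0.18477374]
dp [-275.1, 167.2, 41.1] rot [-0.002, -0.61, -0.0]
```

```bash
python3 -m crank '[{"dp":[-40,24,0],"rot":[0,0,0],"hand":1},{"dp":[-80,48,0],"rot":[0,0,0],"hand":1},{"dp":[-120,72,0],"rot":[0,-0.1,0],"hand":1},{"dp":[-160,96,0],"rot":[0,-0.22,0],"hand":1},{"dp":[-200,120,0],"rot":[0,-0.34,0],"hand":1},{"dp":[-235,142,5],"rot":[0,-0.46,0],"hand":1},{"dp":[-260,158,20],"rot":[0,-0.58,0],"hand":1},{"dp":[-275,167,30],"rot":[0,-0.61,0],"hand":1}]'
python3 -m crank '[{"dp":[0,0,0],"rot":[0,0,0],"hand":1},{"dp":[0,0,0],"rot":[0,0,0],"hand":1}]'
python3 - <<'E'
from snap import *
go(onc(0,.08,.115),TILT); d=snap('wrist','w5'); o=ctrl.get_obs(); print(o['force'])
E
```

```text
time: 6.75
eef_pos: [0.6245, -0.1314, 0.1927]
tool_rot: [0.183, 0.753, 0.584, -0.24]
force: [-0.9, 1.2, -2.4]
width: 0.0253
finger_force: 25.0
time: 6.95
eef_pos: [0.6245, -0.1308, 0.1957]
tool_rot: [0.183, 0.754, 0.584, -0.238]
force: [0.9, 0.3, -0.4]
width: 0.0257
finger_force: 25.0
dp [4.8, 0.3, 9.9] rot [-0.003, -0.001, -0.0]
[-0.78175062  0.71098761 -2.31466082]
```

View pics/w5.png

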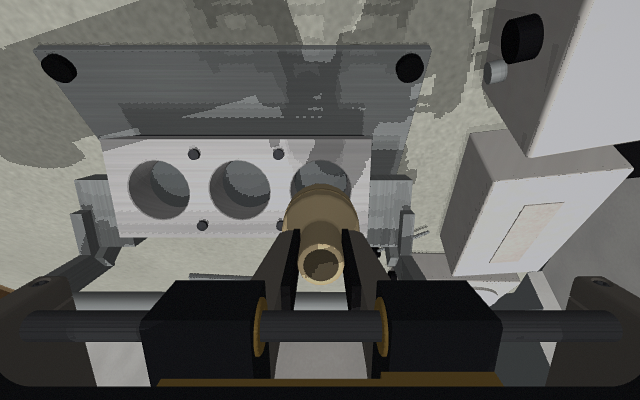

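The chamber hangs square in the grip (neck top at (321,262)) in front of well 2 at (320,182). I'll check the neck offset in hand.

```bash
python3 - <<'E'
from snap import *
d=pickle.load(open('w5.pkl','rb')); o=ctrl.get_obs(); A=toolR(o)
for x in(-.004,0,.004): print('neck top',x,proj(d,[o['eef_pos']+A@[x,0,-.017]]).round(1).tolist())
print('wells',proj(d,[onc(0,y,0) for y in(-.08,0,.08)]).round(1).tolist())
g=cv2.cvtColor(d['image'],cv2.COLOR_BGR2GRAY); m=cv2.inRange(cv2.cvtColor(d['image'],cv2.COLOR_BGR2HSV),(8,60,100),(25,255,255))[235:295,285:360]; y,x=np.nonzero(m); k=y>2
ys=np.nonzero(m[:,35:39].any(1))[0]; print(ys+235)
E
python3 -m crank '[{"dp":[5,0,15],"rot":[0,0,0],"hand":1},{"dp":[5,0,25],"rot":[0,0,0],"hand":1},{"dp":[5,0,35],"rot":[0,0,0],"hand":1},{"dp":[5,0,45],"rot":[0,0,0],"hand":1},{"dp":[5,0,45],"rot":[0,0,0],"hand":1}]'
python3 -c "
from snap import *
o=ctrl.get_obs();go(onc(0,.08,.05),TILT);print(o['force']@C)"
```

```text
neck top -0.004 [[320.7, 275.1]]
neck top 0 [[320.7, 268.4]]
neck top 0.004 [[320.7, 261.6]]
wells [[159.8, 190.9], [240.3, 190.9], [320.9, 191.0]]
[244 245 246 247 248 281 282 283 284]
time: 7.5
eef_pos: [0.6178, -0.153, 0.1541]
tool_rot: [0.182, 0.754, 0.584, -0.24]
force: [-0.5, -0.5, -2.4]
width: 0.0257
finger_force: 25.0
dp [0.0, 1.4, 27.6] rot [-0.006, 0.0, 0.001]
[-0.85108058 -0.32794553 -2.33194824]
```

The neck sits about 2.5 mm towards tool +x in the hand, so I'll shift by -2 mm and enter the well gently.

```bash
python3 -m crank '[{"dp":[-2,1,0],"rot":[-0.005,0,0],"hand":1},{"dp":[-2,1,6],"rot":[-0.005,0,0],"hand":1},{"dp":[-2,1,12],"rot":[-0.005,0,0],"hand":1},{"dp":[-2,1,18],"rot":[-0.005,0,0],"hand":1},{"dp":[-2,1,24],"rot":[-0.005,0,0],"hand":1},{"dp":[-2,1,28],"rot":[-0.005,0,0],"hand":1},{"dp":[-2,1,28],"rot":[-0.005,0,0],"hand":1}]'
python3 -c "
from snap import *
o=ctrl.get_obs();go(onc(0,.08,.05),TILT);print(o['force']@C,C.T@(o['eef_pos']-c0))"
```

```text
time: 8.2
eef_pos: [0.6151, -0.17, 0.1334]
tool_rot: [0.185, 0.754, 0.584, -0.237]
force: [-0.3, 0.1, -2.5]
width: 0.0258
finger_force: 25.0
dp [2.1, -0.4, 0.8] rot [0.001, 0.0, 0.0]
[-1.49414668 -0.34673641 -2.04601419] [0.00207306 0.08035963 0.05077639]
```

```bash
cat > f.py <<'E'
from snap import *
o=ctrl.get_obs();print('Fc',(o['force']@C).round(1),'pos',(C.T@(o['eef_pos']-c0)*1000).round(1),'t',o['time'])
E
python3 -m crank '[{"dp":[0,0,2],"rot":[0,0,0],"hand":1},{"dp":[0,0,4],"rot":[0,0,0],"hand":1},{"dp":[0,0,6],"rot":[0,0,0],"hand":1},{"dp":[0,0,8],"rot":[0,0,0],"hand":1}]'; python3 f.py
python3 -m crank '[{"dp":[0,0,1],"rot":[0,0,0],"hand":1},{"dp":[0,0,2],"rot":[0,0,0],"hand":1}]'; python3 f.py
```

```text
time: 8.6
eef_pos: [0.6146, -0.1742, 0.1276]
tool_rot: [0.185, 0.754, 0.584, -0.237]
force: [0.1, 0.4, -2.4]
width: 0.0256
finger_force: 25.0
Fc [-1.8 -0.  -1.7] pos [ 2.3 81.  43.7] t 8.6
time: 8.8
eef_pos: [0.6142, -0.1753, 0.126]
tool_rot: [0.185, 0.754, 0.584, -0.237]
force: [0.6, 0.7, -1.3]
width: 0.0258
finger_force: 25.0
Fc [-1.4  0.5 -0.6] pos [ 2.2 80.9 41.6] t 8.8
```

```bash
for i in 1; do python3 -m crank '[{"dp":[0,0,1],"rot":[0,0,0],"hand":1},{"dp":[0,0,2],"rot":[0,0,0],"hand":1}]'>/dev/null; python3 f.py; done
python3 -m crank '[{"dp":[0,0,1],"rot":[0,0,0],"hand":1},{"dp":[0,0,2],"rot":[0,0,0],"hand":1}]'|grep finger; python3 f.py
```

```text
Fc [-1.3  0.  -1.9] pos [ 2.3 80.9 39.7] t 9.0
finger_force: 25.1
Fc [-2.6 -3.4  9.7] pos [ 2.3 81.2 39. ] t 9.2
```

Contact at 33.7 mm depth, within the 31–45 mm range. I'll settle, confirm, then open.

```bash
python3 -m crank '[{"dp":[0,0,0.5],"rot":[0,0,0],"hand":1},{"dp":[0,0,0.5],"rot":[0,0,0],"hand":1}]'|grep finger; python3 f.py
python3 -m crank '[{"dp":[0,0,0],"rot":[0,0,0],"hand":0.6},{"dp":[0,0,0],"rot":[0,0,0],"hand":0.5},{"dp":[0,0,0],"rot":[0,0,0],"hand":0.45},{"dp":[0,0,0],"rot":[0,0,0],"hand":0.45}]'; python3 f.py
```

```text
finger_force: 25.1
Fc [-2.3 -3.4  7.3] pos [ 2.3 81.2 39. ] t 9.4
time: 9.8
eef_pos: [0.6135, -0.178, 0.1223]
tool_rot: [0.185, 0.754, 0.584, -0.237]
force: [-0.5, 0.4, -0.1]
width: 0.0506
finger_force: 0.0
Fc [-0.2 -0.6  0.1] pos [ 2.4 80.9 37. ] t 9.8
```

```bash
python3 -m crank '[{"dp":[0,0,-15],"rot":[0,0,0],"hand":0.45},{"dp":[0,0,-45],"rot":[0,0,0],"hand":0.4},{"dp":[0,0,-85],"rot":[0,0,0],"hand":0.4},{"dp":[0,0,-110],"rot":[0,0,0],"hand":0.4},{"dp":[0,0,-110],"rot":[0,0,0],"hand":0.4}]'|head -1
python3 - <<'E'
from snap import *
d=snap('wrist','w6'); m=cv2.inRange(cv2.cvtColor(d['image'],cv2.COLOR_BGR2HSV),(8,60,60),(25,255,255)); m[280:]=0; m[:,:200]=0;m[:,440:]=0
n,l,s,c=cv2.connectedComponentsWithStats(m)
for i in range(1,n):
    if s[i,4]>150: print(s[i],c[i].round(0))
print('pred neck top',proj(d,[onc(x,.08,.056) for x in (-.003,0,.003)]).round(0).tolist())
go([.533,.223,.19],DOWN)
E
```

```text
time: 10.3
[ 291  158   51   51 2020] [316. 183.]
pred neck top [[316.0, 197.0], [316.0, 201.0], [316.0, 204.0]]
dp [262.8, -178.3, -155.0] rot [0.007, 0.61, 0.001]
```

```bash
python3 - <<'E'
from snap import *
d=pickle.load(open('w6.pkl','rb')); v=cv2.cvtColor(d['image'],cv2.COLOR_BGR2HSV)[...,2]; sub=v[175:225,296:337]
n,l,s,c=cv2.connectedComponentsWithStats((sub<75).astype(np.uint8))
print([(s[i].tolist(),(c[i]+[296,175]).round(1).tolist()) for i in range(1,n) if s[i,4]>40], 'body',proj(d,[onc(0,.08,.011),onc(0,.08,.022)]).round(0).tolist()); print(v[160:230:3,316])
E
python3 -m crank '[{"dp":[30,-18,-40],"rot":[0,0,0],"hand":0.4},{"dp":[60,-38,-75],"rot":[0,0.1,0],"hand":0.4},{"dp":[92,-60,-105],"rot":[0,0.22,0],"hand":0.4},{"dp":[125,-83,-125],"rot":[0,0.34,0],"hand":0.4},{"dp":[158,-107,-140],"rot":[0,0.46,0],"hand":0.4},{"dp":[192,-130,-150],"rot":[0.007,0.58,0],"hand":0.4},{"dp":[228,-154,-155],"rot":[0.007,0.61,0],"hand":0.4},{"dp":[263,-178,-155],"rot":[0.007,0.61,0],"hand":0.4}]'|head -2
python3 -m crank '[{"dp":[0,0,0],"rot":[0,0,0],"hand":0.4},{"dp":[0,0,0],"rot":[0,0,0],"hand":0.4}]'|head -2
python3 - <<'E'
from snap import *
d=snap('wrist','w7'); v=cv2.cvtColor(d['image'],cv2.COLOR_BGR2HSV)[...,2]
q=proj(d,[[.533,.223,.094],[.4447,.2541,.094]]); print(q.round(1).tolist())
for x,y in q.round().astype(int):
    sub=v[y-22:y+23,x-22:x+23]
    for th in (60,75,95):
        n,l,s,c=cv2.connectedComponentsWithStats((sub<th).astype(np.uint8))
        print(th,[(s[i].tolist(),(c[i]+[x-22,y-22]).round(1).tolist(),onz(d,c[i]+[x-22,y-22],.094).round(4).tolist()) for i in range(1,n) if 60<s[i,4]<500])
go([.533,.223,.19],DOWN)
E
```

```text
[([9, 4, 20, 20, 330], [314.5, 188.6]), ([0, 25, 41, 12, 103], [314.7, 206.7])] body [[316.0, 188.0], [316.0, 191.0]]
[ 98  98  98  99  69 137 156  67  67  67  67  67  66 119 175 168 162  66
 162 150 153 157 171 151]
time: 11.15
eef_pos: [0.5315, 0.2219, 0.1867]
time: 11.35
eef_pos: [0.5312, 0.2219, 0.1862]
[[322.7, 202.9], [217.0, 193.9]]
60 [([13, 12, 21, 20, 321], [324.2, 202.7], [0.5343, 0.2228, 0.094]), ([0, 42, 45, 3, 97], [319.5, 224.3], [0.5251, 0.204, 0.094])]
75 [([10, 0, 28, 18, 189], [324.9, 187.3], [0.5384, 0.2363, 0.094]), ([13, 12, 21, 20, 332], [324.1, 202.6], [0.5343, 0.2229, 0.094]), ([0, 41, 45, 4, 122], [320.5, 224.1], [0.526, 0.2041, 0.094])]
95 [([13, 12, 21, 21, 346], [324.0, 202.8], [0.5341, 0.2228, 0.094])]
60 [([32, 6, 13, 25, 153], [234.9, 188.8], [0.4616, 0.2546, 0.094]), ([12, 13, 21, 20, 324], [217.3, 194.3], [0.4449, 0.2538, 0.094])]
75 [([18, 1, 27, 30, 345], [231.4, 184.4], [0.4599, 0.2591, 0.094]), ([12, 12, 22, 21, 337], [217.3, 194.2], [0.4449, 0.2538, 0.094])]
95 [([18, 1, 27, 34, 396], [231.2, 185.6], [0.4594, 0.2581, 0.094]), ([12, 12, 22, 21, 358], [217.4, 194.3], [0.4449, 0.2537, 0.094])]
dp [1.6, 0.3, -2.7] rot [-0.005, 0.002, -0.001]
```

The seated chamber leans slightly downslope within its clearance, which is expected. Next chamber's neck measured at (0.534,0.223), with +2 mm tool x bias correction.

```bash
python3 -m crank '[{"dp":[4,3,40],"rot":[0,0,0],"hand":0.4},{"dp":[4,3,75],"rot":[0,0,0],"hand":0.4},{"dp":[4,3,98],"rot":[0,0,0],"hand":0.4},{"dp":[4,3,110],"rot":[0,0,0],"hand":0.4},{"dp":[4,3,110],"rot":[0,0,0],"hand":0.4},{"dp":[4,3,110],"rot":[0,0,0],"hand":0.4}]'|head -2
python3 -m crank '[{"dp":[0,0,0],"rot":[0,0,0],"hand":1},{"dp":[0,0,0],"rot":[0,0,0],"hand":1},{"dp":[0,0,0],"rot":[0,0,0],"hand":1},{"dp":[0,0,0],"rot":[0,0,0],"hand":1}]' 25
python3 -m crank '[{"dp":[0,0,-20],"rot":[0,0,0],"hand":1},{"dp":[0,0,-55],"rot":[0,0,0],"hand":1},{"dp":[0,0,-95],"rot":[0,0,0],"hand":1},{"dp":[0,0,-130],"rot":[0,0,0],"hand":1},{"dp":[-30,0,-150],"rot":[0,0,0],"hand":1},{"dp":[-70,0,-150],"rot":[0,0,0],"hand":1},{"dp":[-110,0,-150],"rot":[0,0,0],"hand":1}]'
python3 -c "
from snap import *
go(onc(.001,0,.13),TILT)"
```

```text
time: 12.0
eef_pos: [0.5372, 0.2252, 0.0795]
time: 12.4
eef_pos: [0.536, 0.2257, 0.0787]
tool_rot: [-0.001, 0.791, 0.612, -0.001]
force: [-1.0, 1.3, 3.2]
width: 0.0257
finger_force: 25.2
time: 13.1
eef_pos: [0.5087, 0.1182, 0.2289]
tool_rot: [-0.001, 0.79, 0.613, -0.001]
force: [0.7, -0.7, -1.8]
width: 0.0251
finger_force: 25.0
dp [-206.2, 94.6, 31.2] rot [-0.003, -0.61, 0.001]
```

```bash
python3 -m crank '[{"dp":[-40,16,0],"rot":[0,-0.05,0],"hand":1},{"dp":[-80,34,0],"rot":[0,-0.15,0],"hand":1},{"dp":[-120,54,0],"rot":[0,-0.27,0],"hand":1},{"dp":[-160,74,0],"rot":[0,-0.4,0],"hand":1},{"dp":[-190,88,10],"rot":[0,-0.52,0],"hand":1},{"dp":[-206,95,25],"rot":[0,-0.61,0],"hand":1},{"dp":[-206,95,31],"rot":[0,-0.61,0],"hand":1},{"dp":[-206,95,31],"rot":[0,-0.61,0],"hand":1}]' | head -2
cat > hand.py <<'E'
import sys
from snap import *
tag,y=sys.argv[1],float(sys.argv[2])
o=ctrl.get_obs(); A=toolR(o); d=snap('wrist',tag)
v=cv2.cvtColor(d['image'],cv2.COLOR_BGR2HSV)[...,2]; p0=proj(d,[o['eef_pos']+A@[x,0,-.015] for x in(0,.004)]); x,yy=p0[0].round().astype(int); sub=v[yy-25:yy+20,x-22:x+23]
print('axis',p0.round(1).tolist())
for th in (60,75,95):
    n,l,s,c=cv2.connectedComponentsWithStats((sub<th).astype(np.uint8)); print(th,[(s[i].tolist(),(c[i]+[x-22,yy-25]).round(1).tolist()) for i in range(1,n) if 150<s[i,4]<1200])
go(onc(0,y,.05),TILT)
E
python3 hand.py w8 0; python3 f.py
```

```text
time: 13.9
eef_pos: [0.5481, -0.1032, 0.1952]
axis [[320.0, 264.8], [320.0, 258.1]]
60 [([6, 15, 31, 20, 271], [314.9, 262.9])]
75 [([6, 15, 31, 21, 277], [314.9, 262.9])]
95 [([0, 0, 45, 26, 582], [319.4, 246.7]), ([6, 14, 34, 31, 832], [320.6, 269.4])]
dp [-0.8, 0.8, 80.2] rot [-0.005, -0.002, 0.002]
Fc [-0.6 -0.7 -0.6] pos [ -0.7  -0.4 130.2] t 13.95
```

```bash
python3 -m crank '[{"dp":[1.5,1,15],"rot":[-0.005,0,0],"hand":1},{"dp":[1.5,1,30],"rot":[-0.005,0,0],"hand":1},{"dp":[1.5,1,45],"rot":[-0.005,0,0],"hand":1},{"dp":[1.5,1,55],"rot":[-0.005,0,0],"hand":1},{"dp":[1.5,1,62],"rot":[-0.005,0,0],"hand":1},{"dp":[1.5,1,69],"rot":[-0.005,0,0],"hand":1},{"dp":[1.5,1,75],"rot":[-0.005,0,0],"hand":1},{"dp":[1.5,1,79],"rot":[-0.005,0,0],"hand":1}]' | head -1; python3 f.py
python3 -m crank '[{"dp":[0,0,2],"rot":[0,0,0],"hand":1},{"dp":[0,0,4],"rot":[0,0,0],"hand":1},{"dp":[0,0,4],"rot":[0,0,0],"hand":1}]'|head -1;python3 f.py
```

```text
time: 14.75
Fc [-2.1  0.7 -1.1] pos [-1.6  0.8 50.6] t 14.75
time: 15.05
Fc [-1.2 -0.4 -2.3] pos [-1.6  0.8 47. ] t 15.05
```

```bash
python3 -m crank '[{"dp":[0,0,1.5],"rot":[0,0,0],"hand":1},{"dp":[0,0,3],"rot":[0,0,0],"hand":1},{"dp":[0,0,4],"rot":[0,0,0],"hand":1}]'|head -1;python3 f.py
python3 -m crank '[{"dp":[0,0,1],"rot":[0,0,0],"hand":1},{"dp":[0,0,1.5],"rot":[0,0,0],"hand":1}]'|head -1;python3 f.py
python3 -m crank '[{"dp":[0,0,1],"rot":[0,0,0],"hand":1},{"dp":[0,0,1.5],"rot":[0,0,0],"hand":1}]'|head -1;python3 f.py
```

```text
time: 15.35
Fc [-0.4 -0.5 -1.5] pos [-1.6  0.8 43. ] t 15.35
time: 15.55
Fc [-1.6  0.3 -0.8] pos [-1.6  0.7 41.4] t 15.55
time: 15.75
Fc [-1.6 -1.6  5. ] pos [-1.6  1.  40.7] t 15.75
```

Contact at about 40.8, in line with the first. Settle, confirm, open and retreat.

```bash
python3 -m crank '[{"dp":[0,0,1],"rot":[0,0,0],"hand":1},{"dp":[0,0,1],"rot":[0,0,0],"hand":1}]'|head -1;python3 f.py
python3 -m crank '[{"dp":[0,0,-0.5],"rot":[0,0,0],"hand":0.6},{"dp":[0,0,-0.5],"rot":[0,0,0],"hand":0.5},{"dp":[0,0,-0.5],"rot":[0,0,0],"hand":0.45},{"dp":[0,0,-0.5],"rot":[0,0,0],"hand":0.45},{"dp":[0,0,-15],"rot":[0,0,0],"hand":0.45},{"dp":[0,0,-45],"rot":[0,0,0],"hand":0.4},{"dp":[0,0,-85],"rot":[0,0,0],"hand":0.4},{"dp":[0,0,-110],"rot":[0,0,0],"hand":0.4}]'
python3 -c "
from snap import *
go([.445,.254,.19],DOWN)"
```

```text
time: 15.95
Fc [-1.6 -3.6 10.2] pos [-1.5  1.1 40.7] t 15.95
time: 16.75
eef_pos: [0.554, -0.0911, 0.2151]
tool_rot: [0.186, 0.753, 0.585, -0.236]
force: [0.7, -0.5, 0.3]
width: 0.055
finger_force: 0.0
dp [266.0, -191.0, -156.1] rot [0.004, 0.61, 0.002]
```

```bash
python3 -c "
from snap import *
snap('wrist','w9')"
python3 -m crank '[{"dp":[30,-18,-40],"rot":[0,0,0],"hand":0.4},{"dp":[60,-40,-75],"rot":[0,0.1,0],"hand":0.4},{"dp":[92,-64,-105],"rot":[0,0.22,0],"hand":0.4},{"dp":[125,-88,-125],"rot":[0,0.34,0],"hand":0.4},{"dp":[158,-113,-140],"rot":[0,0.46,0],"hand":0.4},{"dp":[192,-138,-150],"rot":[0.004,0.58,0],"hand":0.4},{"dp":[228,-164,-156],"rot":[0.004,0.61,0],"hand":0.4},{"dp":[266,-191,-156],"rot":[0.004,0.61,0],"hand":0.4}]'|head -2
python3 -m crank '[{"dp":[0,0,0],"rot":[0,0,0],"hand":0.4},{"dp":[0,0,0],"rot":[0,0,0],"hand":0.4}]'|head -2
python3 - <<'E'
from snap import *
d=snap('wrist','w10'); v=cv2.cvtColor(d['image'],cv2.COLOR_BGR2HSV)[...,2]
q=proj(d,[[.445,.254,.094]]); print(q.round(1).tolist())
for x,y in q.round().astype(int):
    sub=v[y-22:y+23,x-22:x+23]
    for th in (60,95):
        n,l,s,c=cv2.connectedComponentsWithStats((sub<th).astype(np.uint8))
        print(th,[(s[i].tolist(),(c[i]+[x-22,y-22]).round(1).tolist(),onz(d,c[i]+[x-22,y-22],.094).round(4).tolist()) for i in range(1,n) if 60<s[i,4]<500])
go([.445,.254,.078],DOWN)
E
```

```text
time: 17.6
eef_pos: [0.444, 0.253, 0.1877]
time: 17.8
eef_pos: [0.4432, 0.2526, 0.1865]
[[322.4, 202.7]]
60 [([12, 12, 21, 20, 324], [322.0, 202.9], [0.4447, 0.2539, 0.094])]
95 [([12, 12, 21, 21, 352], [322.1, 202.7], [0.4447, 0.254, 0.094])]
dp [2.0, 0.6, 109.3] rot [-0.003, 0.001, 0.001]
```

```bash
python3 -m crank '[{"dp":[2,1,40],"rot":[0,0,0],"hand":0.4},{"dp":[2,1,75],"rot":[0,0,0],"hand":0.4},{"dp":[2,1,98],"rot":[0,0,0],"hand":0.4},{"dp":[2,1,110],"rot":[0,0,0],"hand":0.4},{"dp":[2,1,110],"rot":[0,0,0],"hand":0.4},{"dp":[2,1,110],"rot":[0,0,0],"hand":0.4}]'|head -2
python3 -m crank '[{"dp":[0,0,0],"rot":[0,0,0],"hand":1},{"dp":[0,0,0],"rot":[0,0,0],"hand":1},{"dp":[0,0,0],"rot":[0,0,0],"hand":1},{"dp":[0,0,0],"rot":[0,0,0],"hand":1}]' 25
python3 -m crank '[{"dp":[0,0,-20],"rot":[0,0,0],"hand":1},{"dp":[0,0,-55],"rot":[0,0,0],"hand":1},{"dp":[0,0,-95],"rot":[0,0,0],"hand":1},{"dp":[0,0,-130],"rot":[0,0,0],"hand":1},{"dp":[-30,0,-150],"rot":[0,0,0],"hand":1},{"dp":[-70,0,-150],"rot":[0,0,0],"hand":1},{"dp":[-110,0,-150],"rot":[0,0,0],"hand":1}]'
python3 -c "
from snap import *
go(onc(0,-.08,.13),TILT)"
```

```text
time: 18.45
eef_pos: [0.4464, 0.2541, 0.0783]
time: 18.85
eef_pos: [0.4451, 0.2544, 0.0774]
tool_rot: [-0.001, 0.79, 0.613, -0.001]
force: [-2.0, -0.8, 4.4]
width: 0.0256
finger_force: 25.2
time: 19.55
eef_pos: [0.4178, 0.1469, 0.2277]
tool_rot: [-0.001, 0.79, 0.613, -0.001]
force: [0.5, -0.7, -2.2]
width: 0.0255
finger_force: 25.0
dp [-210.6, 109.3, 30.5] rot [-0.002, -0.61, 0.003]
```

```bash
python3 -m crank '[{"dp":[-40,18,0],"rot":[0,-0.05,0],"hand":1},{"dp":[-80,38,0],"rot":[0,-0.15,0],"hand":1},{"dp":[-120,60,0],"rot":[0,-0.27,0],"hand":1},{"dp":[-160,84,0],"rot":[0,-0.4,0],"hand":1},{"dp":[-190,100,10],"rot":[0,-0.52,0],"hand":1},{"dp":[-210,109,25],"rot":[0,-0.61,0],"hand":1},{"dp":[-210,109,31],"rot":[0,-0.61,0],"hand":1},{"dp":[-210,109,31],"rot":[0,-0.61,0],"hand":1}]' | head -2
python3 hand.py w11 -.08; python3 f.py
```

```text
time: 20.35
eef_pos: [0.4702, -0.082, 0.1942]
axis [[320.0, 264.9], [320.0, 258.1]]
60 [([6, 11, 34, 27, 445], [316.8, 261.1])]
75 [([5, 11, 35, 31, 545], [318.5, 263.3])]
95 [([0, 0, 45, 23, 422], [319.3, 245.3]), ([5, 11, 35, 32, 873], [320.3, 266.1])]
dp [-2.5, 1.4, 79.9] rot [-0.003, -0.002, 0.003]
Fc [-0.9  0.  -1.1] pos [ -2.3 -81.1 129.9] t 20.4
```

```bash
python3 -m crank '[{"dp":[-2,1,15],"rot":[0,0,0],"hand":1},{"dp":[-2,1,30],"rot":[0,0,0],"hand":1},{"dp":[-2,1,45],"rot":[0,0,0],"hand":1},{"dp":[-2,1,55],"rot":[0,0,0],"hand":1},{"dp":[-2,1,62],"rot":[0,0,0],"hand":1},{"dp":[-2,1,69],"rot":[0,0,0],"hand":1},{"dp":[-2,1,75],"rot":[0,0,0],"hand":1},{"dp":[-2,1,79],"rot":[0,0,0],"hand":1}]' | head -1; python3 f.py
python3 -m crank '[{"dp":[0,0,2],"rot":[0,0,0],"hand":1},{"dp":[0,0,4],"rot":[0,0,0],"hand":1},{"dp":[0,0,6],"rot":[0,0,0],"hand":1},{"dp":[0,0,7],"rot":[0,0,0],"hand":1}]'|head -1;python3 f.py
python3 -m crank '[{"dp":[0,0,1],"rot":[0,0,0],"hand":1},{"dp":[0,0,2],"rot":[0,0,0],"hand":1}]'|head -1;python3 f.py
```

```text
time: 21.2
Fc [-2.   0.4 -1.5] pos [  0.3 -79.8  50.4] t 21.2
time: 21.6
Fc [-1.4  0.3 -1.2] pos [  0.2 -79.8  43.7] t 21.6
time: 21.8
Fc [-1.2  0.1 -1.6] pos [  0.2 -79.8  41.8] t 21.8
```

```bash
python3 -m crank '[{"dp":[0,0,1],"rot":[0,0,0],"hand":1},{"dp":[0,0,1],"rot":[0,0,0],"hand":1}]'|head -1;python3 f.py
```

```text
time: 22.0
Fc [-0.3 -0.9 -1.4] pos [  0.2 -80.   40.6] t 22.0
```

```bash
python3 -m crank '[{"dp":[0,0,1],"rot":[0,0,0],"hand":1},{"dp":[0,0,1.5],"rot":[0,0,0],"hand":1}]'|head -1;python3 f.py
python3 -m crank '[{"dp":[0,0,1],"rot":[0,0,0],"hand":1},{"dp":[0,0,1],"rot":[0,0,0],"hand":1}]'|head -1;python3 f.py
```

```text
time: 22.2
Fc [-2.5 -1.   3.9] pos [  0.2 -79.7  39.5] t 22.2
time: 22.4
Fc [-2.6 -4.1 10.1] pos [  0.3 -79.5  39.5] t 22.4
```

Third contact confirmed at 10 N and 39.5 mm, the same seat height. Release, retreat and look.

```bash
python3 -m crank '[{"dp":[0,0,-0.5],"rot":[0,0,0],"hand":0.6},{"dp":[0,0,-0.5],"rot":[0,0,0],"hand":0.5},{"dp":[0,0,-0.5],"rot":[0,0,0],"hand":0.45},{"dp":[0,0,-0.5],"rot":[0,0,0],"hand":0.45},{"dp":[0,0,-15],"rot":[0,0,0],"hand":0.45},{"dp":[0,0,-50],"rot":[0,0,0],"hand":0.4},{"dp":[0,20,-95],"rot":[0,0,0],"hand":0.4},{"dp":[0,60,-120],"rot":[0,0,0],"hand":0.4}]'|head -2
python3 -m crank '[{"dp":[0,20,0],"rot":[0,0,0],"hand":1},{"dp":[0,20,0],"rot":[0,0,0],"hand":1}]'|head -2
python3 - <<'E'
from snap import *
snap('wrist','w12'); h=.13; q=c0-xh*h; q[2]=.42; print(q); go(q,DOWN)
E
```

```text
time: 23.2
eef_pos: [0.5351, -0.0815, 0.224]
time: 23.4
eef_pos: [0.5558, -0.0886, 0.2216]
[ 0.49794206 -0.30232456  0.42      ]
dp [-295.6, -1.6, -36.7] rot [-0.003, 0.611, 0.002]
```

View pics/w12.png

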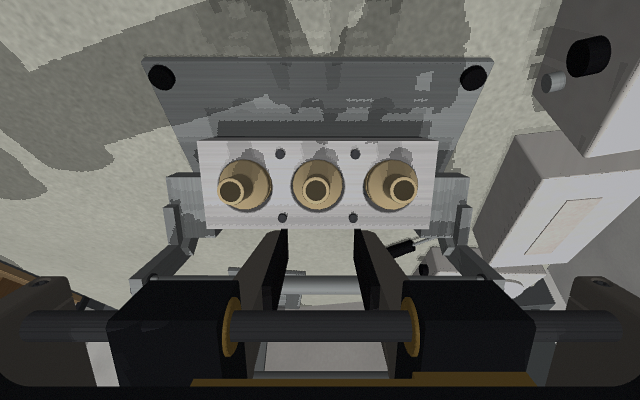

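All three chambers stand in their wells, necks at (231,190), (317,189) and (403,190). The clamp is still open. I'll go up and behind the clamp's grip.

```bash
python3 -m crank '[{"dp":[-26,0,-37],"rot":[0,0.1,0],"hand":1},{"dp":[-52,0,-74],"rot":[0,0.22,0],"hand":1},{"dp":[-80,0,-111],"rot":[0,0.34,0],"hand":1},{"dp":[-110,0,-145],"rot":[0,0.46,0],"hand":1},{"dp":[-148,0,-138],"rot":[0,0.58,0],"hand":1},{"dp":[-190,0,-110],"rot":[0,0.61,0],"hand":1},{"dp":[-230,0,-82],"rot":[0,0.61,0],"hand":1},{"dp":[-268,-1,-55],"rot":[0,0.61,0],"hand":1}]'|head -2
python3 -m crank '[{"dp":[-33,0,0],"rot":[0,0,0],"hand":1},{"dp":[-33,0,0],"rot":[0,0,0],"hand":1},{"dp":[-33,0,0],"rot":[0,0,0],"hand":1}]'
python3 - <<'E'
from snap import *
q=c0-xh*.135; q[2]=.285; go(q,DOWN); d=snap('scene','s1'); print(proj(d,[q]))
E
```

```text
time: 24.25
eef_pos: [0.5044, -0.2718, 0.4183]
time: 24.55
eef_pos: [0.4974, -0.302, 0.4181]
tool_rot: [-0.003, 0.791, 0.612, -0.002]
force: [0.2, 0.4, -0.6]
width: 0.0003
finger_force: 0.0
dp [-5.3, 1.4, 133.1] rot [-0.006, -0.001, -0.0]
[[205.88688887 227.01415481]]
```

```bash
python3 -m crank '[{"dp":[-5,1,30],"rot":[0,0,0],"hand":1},{"dp":[-5,1,60],"rot":[0,0,0],"hand":1},{"dp":[-5,1,90],"rot":[0,0,0],"hand":1},{"dp":[-5,1,105],"rot":[0,0,0],"hand":1},{"dp":[-5,1,118],"rot":[0,0,0],"hand":1},{"dp":[-5,1,130],"rot":[0,0,0],"hand":1},{"dp":[-5,1,133],"rot":[0,0,0],"hand":1}]'
python3 -m crank '[{"dp":[8,0,0],"rot":[0,0,0],"hand":1},{"dp":[16,0,0],"rot":[0,0,0],"hand":1},{"dp":[24,0,0],"rot":[0,0,0],"hand":1},{"dp":[30,0,0],"rot":[0,0,0],"hand":1}]'
```

```text
time: 25.3
eef_pos: [0.4974, -0.3073, 0.2851]
tool_rot: [-0.002, 0.79, 0.613, -0.002]
force: [-0.2, -0.3, 0.5]
width: 0.0008
finger_force: 0.0
time: 25.7
eef_pos: [0.5054, -0.2787, 0.287]
tool_rot: [0.0, 0.79, 0.613, -0.002]
force: [-0.6, -3.5, 2.3]
width: 0.0002
finger_force: 1.4
```

```bash
python3 -m crank '[{"dp":[6,0,0],"rot":[0,0,0],"hand":1},{"dp":[12,0,0],"rot":[0,0,0],"hand":1},{"dp":[18,0,0],"rot":[0,0,0],"hand":1}]'
python3 -c "
from snap import *
o=ctrl.get_obs();print(o['force']@DOWN,(c0-o['eef_pos'])@xh)"
```

```text
time: 26.0
eef_pos: [0.5095, -0.261, 0.286]
tool_rot: [-0.001, 0.79, 0.613, -0.002]
force: [0.1, -1.5, 1.0]
width: 0.0006
finger_force: 0.9
[-1.48442876  0.44449871 -1.0467201 ] 0.08706635257743196
```

```bash
python3 -m crank '[{"dp":[6,0,0],"rot":[0,0,0],"hand":1},{"dp":[12,0,0],"rot":[0,0,0],"hand":1},{"dp":[18,0,0],"rot":[0,0,0],"hand":1},{"dp":[24,0,0],"rot":[0,0,0],"hand":1},{"dp":[29,0,0],"rot":[0,0,0],"hand":1},{"dp":[34,0,0],"rot":[0,0,0],"hand":1},{"dp":[39,0,0],"rot":[0,0,0],"hand":1},{"dp":[44,0,0],"rot":[0,0,0],"hand":1}]'
python3 - <<'E'
from snap import *
o=ctrl.get_obs();print(o['force']@DOWN,(c0-o['eef_pos'])@xh); d=snap('scene','s2'); cv2.imwrite('pics/s2c.png',cv2.resize(d['image'][100:340,150:350],None,fx=2.5,fy=2.5))
E
```

```text
time: 26.8
eef_pos: [0.5204, -0.2183, 0.2857]
tool_rot: [-0.001, 0.79, 0.613, -0.002]
force: [-0.7, -0.9, 0.3]
width: 0.0003
finger_force: 0.3
[-1.0625458  -0.4549953  -0.27303286] 0.04303354874855115
```

```bash
python3 -m crank '[{"dp":[5,0,0],"rot":[0,0,0],"hand":1},{"dp":[10,0,0],"rot":[0,0,0],"hand":1},{"dp":[14,0,0],"rot":[0,0,0],"hand":1},{"dp":[14,0,0],"rot":[0,0,0],"hand":1},{"dp":[14,0,0],"rot":[0,0,0],"hand":1}]'
python3 - <<'E'
from snap import *
o=ctrl.get_obs();print(o['force']@DOWN,(c0-o['eef_pos'])@xh)
d2=pickle.load(open('s2.pkl','rb'))
d=snap('scene','s3'); e=cv2.absdiff(d['image'],d2['image'])[100:340,150:350].sum(); print('diff',e)
E
python3 -m crank '[{"dp":[0,0,0],"rot":[0,0,0],"hand":1},{"dp":[0,0,0],"rot":[0,0,0],"hand":1},{"dp":[0,0,0],"rot":[0,0,0],"hand":1}]' | head -1
python3 - <<'E'
from snap import *
im=[pickle.load(open('s2.pkl','rb'))['image'],pickle.load(open('s3.pkl','rb'))['image'],snap('scene','s4')['image']]
print('diff',cv2.absdiff(im[1],im[2])[100:340,150:350].sum())
cv2.imwrite('pics/tri.png',np.hstack([cv2.resize(i[160:340,180:330],None,fx=1.75,fy=1.75) for i in im]))
E
```

```text
time: 27.35
eef_pos: [0.5239, -0.205, 0.2857]
tool_rot: [-0.001, 0.79, 0.613, -0.002]
force: [-0.3, -0.1, -0.7]
width: 0.0006
finger_force: 0.0
[-0.12932046 -0.26279855  0.68126728] 0.02929110332693841
diff 837009
time: 27.7
diff 365603
```

View pics/tri.png

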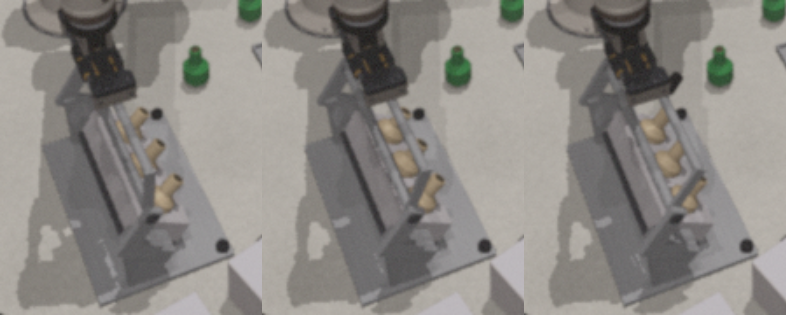

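The three frames show the clamp passing over centre and sinking slowly on its damper. The black grip comes into view at (675,82) in the last frame. I'll withdraw upward and wait until it is still.

```bash
python3 -m crank '[{"dp":[-10,0,-20],"rot":[0,0,0],"hand":1},{"dp":[-10,0,-60],"rot":[0,0,0],"hand":1},{"dp":[-20,0,-100],"rot":[0,0,0],"hand":1},{"dp":[-40,0,-140],"rot":[0,0,0],"hand":1},{"dp":[-60,0,-160],"rot":[0,0,0],"hand":1},{"dp":[-60,0,-160],"rot":[0,0,0],"hand":1},{"dp":[-60,0,-160],"rot":[0,0,0],"hand":1},{"dp":[-60,0,-160],"rot":[0,0,0],"hand":1}]'|head -2
for i in 1 2 3 4 5; do python3 -c "
from snap import *
import os
d=snap('top','t%d'%$i)
if $i>1: print('diff',(cv2.absdiff(d['image'],pickle.load(open('t%d.pkl'%($i-1),'rb'))['image'])[120:250,320:420].max(2)>25).sum(), ctrl.get_obs()['time'])"
python3 -m crank '[{"dp":[0,0,0],"rot":[0,0,0],"hand":1},{"dp":[0,0,0],"rot":[0,0,0],"hand":1},{"dp":[0,0,0],"rot":[0,0,0],"hand":1},{"dp":[0,0,0],"rot":[0,0,0],"hand":1},{"dp":[0,0,0],"rot":[0,0,0],"hand":1},{"dp":[0,0,0],"rot":[0,0,0],"hand":1},{"dp":[0,0,0],"rot":[0,0,0],"hand":1},{"dp":[0,0,0],"rot":[0,0,0],"hand":1}]'>/dev/null; done
```

```text
time: 28.55
eef_pos: [0.5094, -0.2623, 0.4438]
diff 416 29.45
diff 1 30.3
diff 0 31.15
diff 0 32.0
```

The clamp is still. I'll check its angle by finding the black grip in the pictures.

```bash
python3 - <<'E'
from snap import *
for cam in ('scene','top'):
    d=snap(cam,'end_'+cam); v=cv2.cvtColor(d['image'],cv2.COLOR_BGR2HSV)[...,2]
    G=[]
    for th in (2.3,2.45,2.6,2.75,2.9):
        f=np.pi/3-th; G.append(onc(.085+.1175*np.sin(f),0,.06+.1175*np.cos(f)))
    g=proj(d,G); print(cam,'pred',g.round(1).tolist())
    x,y=g[2].round().astype(int); n,l,s,c=cv2.connectedComponentsWithStats((v[y-15:y+16,x-15:x+16]<45).astype(np.uint8))
    print([(s[i].tolist(),(c[i]+[x-15,y-15]).round(1).tolist()) for i in range(1,n) if s[i,4]>10])
E
```

```text
scene pred [[282.2, 233.5], [280.5, 237.7], [278.0, 241.8], [274.9, 245.8], [271.2, 249.6]]
[]
top pred [[347.8, 181.3], [349.2, 182.2], [351.2, 183.2], [353.8, 184.3], [356.8, 185.4]]
[([11, 13, 9, 6, 42], [351.1, 183.0])]
```

The grip is at top (351.1,183.0), matching 2.6 rad, and the seat depth I felt predicts 2.57. The bar is at rest on the necks, so I'll hand in.

```bash
python3 -c "
from plant import ctrl
print(ctrl.close_job())"
```

```text
the job is handed in; nothing more can be done
None
```

I set all three ivory chambers on the seat, each lowered until I felt contact of about 10 N, then swung the clamp over centre; it came to rest on their necks at about 2.6 rad, and I handed the job in at about 33 s, though no verdict was returned.

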